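Seat a round sensor in the test jig and hold it down on the test pins

ROBOT

A 6-joint arm with a two-finger parallel gripper is mounted at the origin on a cart in front of the work surface, level with it; the furniture and walls round the work are solid. World frame = base frame: x ahead of the robot, y to its left, z up, the work surface at z = 0. Lengths are in m, angles in rad, forces in N, time in s.
With the tool pointing down it reaches from about 0.35 to 0.975 m from the base axis. Payload 4.9 kg.
Tool frame: the origin (TCP) lies at the very end of the fingers, on their centre line; the grasp point (between the pads) lies behind it (manip.pinch_z is the y of the grasp point in the tool frame, in m); y points along the fingers, x is the direction in which the jaws open and shut, and the axes are right-handed (so a half turn about y gives the same grasp; the last joint's range is limited). The gripper opens to 85 mm and grips with 20 to 120 N. Pads are 22 mm wide; open, the fingers measure 114 mm over their backs; the gripper's body (76 mm by 85 mm) begins 54 mm behind the grasp point. The pads swing forward as they close: fully open they stand 13 mm farther back than shut.
Start: joints at [-1.407, 0.053, 1.613, -0, 1.476, -0.119], TCP at [0.174, -0.6, 0.231] pointing down, gripper open.
Joint ranges: [-3.01, 3.01], [-1.01, 2.22], [0.06, 2.58], [-1.02, 4.17], [0.09, 2.62], [-3.14, 3.14]. Speed limits (rad/s): [2.57, 2.57, 3.14, 3.14, 3.14, 3.14].

INTERFACE

Orientations are given as a unit quaternion [w, x, y, z].
In Python, from plant import manip gives the robot as it stands.
- The arm moves only by the tool drive_tool, never from a script. Its argument "motion" is a list of rows, each a list of 3 entries, a list of its own where there are three numbers: the shift along the tool's x, y, z in units of 25 mm (1.0 is 25 mm), then the turn, a rotation vector about the tool's x, y, z in units of 5 degrees (1.0 is 5 degrees), then the closure, from -1 (fully open) to 1 (shut). A call has 1 to 12 rows; each row shifts and turns the commanded pose from where the row before left it, along the tool's axes as they then stand; what a row does not reach is not made up. A row lasts 1/10 s, in which the tool goes at most 50 mm and 8.59 degrees, less where a joint would pass 70% of its speed; a pose out of reach is approached as far as the arm can. A call is refused whole if a number of a shift passes 1 or a number of a turn 1, either way. A call with a gripper value outside its range is refused whole. The fingers move at their own pace and stop on an object; the grip force is fixed at half the most. Time passes only in rows, so rows that do not move let the fingers close. It gives the time, the measured TCP pose, the force and the opening at its end, in the units of the state.
- manip.state(): the state, without advancing time (a new reading comes with each control period).
- manip.grab_frame(name): name is "scene" or "top" or "wrist"; returns a dict with "img" (400x640x3 uint8, blue, green, red), "range_z" (400x640 float32, m along the optical axis (not along the pixel's ray), 0 where there is no reading), "camera_matrix" (3x3 intrinsics, pixels), "world_from_camera" (4x4, takes a point from camera to world coordinates); the wrist camera has in their place "T_tool_cam" (4x4, takes a point from camera to tool coordinates, whose origin is the TCP and whose axes are the tool frame's). Camera axes: x right, y down, z forward; pixel columns grow to the right and rows downward; lengths in m; the calibration is good to about 2 mm. A picture is of the moment at which its call begins: read the wrist's pose just before it.
- manip.job_done(): hands the job in, once; it reports no verdict.
The state is a dict: "time": time; "joint_pos": joint angles; "joint_vel": joint speeds; "joint_efforts": joint torques, N m; "tool_pos": TCP position; "tool_rot": TCP orientation; "contact_force": force on the tool from outside, world axes, zero at the start; "ft_torque": the same for the moment, N m; "gripper_width": opening from 0.0 (shut) to 1.0 (fully open).
Only numpy, scipy, OpenCV 4.12 (cv2) and the standard library are available. Lean on these libraries where they do the work, as an engineer would, in place of code of your own. Each camera call takes 0.05 s, during which the arm holds its last target. There are 200 camera calls.

TASK

Put the round sensor upright into the collar of the test jig with its lug in the collar's keyway, and let go of it; then swing the jig's sprung press frame over by its handle and press the sensor down onto the test pins until the top of its wide flange is flush with the collar's rim, never bottoming the pins. Hold it steadily flush for at least three seconds while the tester reads it, and finish still holding the handle down there; do not shift the things lying around the jig.

Things in the scene. Friction and masses are not known exactly. Their poses are not given: they have to be found in the camera images.
- sensor: Part to test, loose, upright: grey flange 50 mm across, 12 mm high; on it a bare aluminium body 36 mm across, to 34 mm above the underside; about 120 g. Grip the body, at any angle. Origin: centre of the underside, z up the axis. One lug on the flange points along -x: 10 mm wide, reaching 33 mm from the axis, as high as the flange, tapered at its foot.
- jig: Test jig, fixed on the bench: black base 104 mm wide, from 61 mm before to 105 mm behind the collar's axis, its top 16 mm above the bench; white collar; behind it two aluminium side plates, 97 mm high, with the hinge of the press frame. Origin: on the bench under the collar's axis; x to the jig's back (hinge side), y to the left seen from its front, z up.
- nest (a point): Middle of the collar's mouth at rim height, 40 mm above the bench; axes of the jig. Collar 72 mm across, its pocket 52 mm, chamfered. A keyway 13 mm wide cuts its front (jig -x) behind a white index line: the lug goes there, so a seated sensor has the jig's axes. Seated, the sensor rests on a sprung plate, its underside 8 mm below the rim, its flange 4 mm proud.
- pin_plate (a joint): Travel of the sprung plate over the test pins, m: 0 at rest, 0.004 when the sensor's flange is flush with the rim (working stroke), 0.007 when the pins bottom. 4 N per mm.
- press_frame (a joint): Angle of the press frame on its hinge, rad: 0 open (15 degrees behind upright, where its spring holds it), 1.83 level, 1.84 with the flange flush. The spring always drives it back open: about 2 N at the handle when nearly open, 4 N when level, some 12 N with the sensor at the working stroke.
- hinge (a point): Middle of the press frame's hinge pin, which runs along the jig's y, 70 mm behind the collar's axis, 75 mm above the bench; axes of the jig.
- handle (a point): Middle of the handle, a black round bar 16 mm thick, 57 mm long, along the jig's y between the frame's two steel side bars (57 mm apart, to 10 mm beyond it). It swings on a circle of 135 mm about the hinge pin, from 205 mm above the bench (open, 105 mm behind the collar's axis) to 74 mm (65 mm before the axis) with the flange flush.
- pad (a point): Lowest point of the rubber pad that the frame's cross bridge carries, 70 mm from the hinge and 13 mm below the line from hinge to handle: it comes down on the middle of the sensor's top.
- meter: Bystander: a handheld multimeter lying on the bench, 142 x 72 x 43 mm. Origin: centre of its underside.
- brush: Bystander: a small brush with a wooden handle, 133 mm long, 18 mm wide, 10 mm high. Origin: centre of its underside.
- reel: Bystander: a white label reel lying flat, 76 mm across, 29 mm high. Origin: centre of its underside.
- pen: Bystander: a slim black driver, 96 mm long, 13 mm thick. Origin: centre of its underside.
There are look-alikes about, which are no part of the job. Several things look just like the sensor: the one meant starts farthest to the robot's left.

How it is judged:
On the way, in this order (a step that is already met when the one before it is completed fails the run):
1. the sensor sits in the collar with its lug in the keyway, let go of (horizontal distance between sensor and nest below 0.003 m and angle between the x axis of sensor and the x axis of jig, either way round below 0.12 rad and angle between sensor's own z axis and vertical below 0.06 rad and z of sensor in the frame of nest between -0.0095 and -0.0065 m and contact force between the fingers and sensor below 0.2 N), for 0.3 s.
2. the press frame holds the sensor's flange flush with the rim for three seconds (horizontal distance between sensor and nest below 0.003 m and angle between the x axis of sensor and the x axis of jig, either way round below 0.12 rad and angle between sensor's own z axis and vertical below 0.06 rad and z of sensor in the frame of nest between -0.0135 and -0.0105 m and value of joint pin_plate between 0.0023 and 0.0057 m and contact force between press_frame and sensor above 6 N and contact force between the fingers and sensor below 0.2 N), for 3 s.
At the end, for the whole second after the job is handed in: The sensor is in the collar (within 3 mm, lug within 0.12 rad, upright), its flange flush with the rim to 1.5 mm and the pins in 4 mm to 1.7 mm, pressed by the frame alone with over 6 N, the robot pushing on the frame with over 3 N and not touching the sensor, all at rest (all of step 2 and contact force between any of the fingers, the arm and press_frame above 3 N and linear speed of sensor below 0.01 m/s and velocity of joint press_frame between -0.05 and 0.05 rad/s); the arm keeps its last pose, push and grip.
It fails at once if the test pins are bottomed (6.5 mm travel) (value of joint pin_plate above 0.0065 m).
It fails at once if the multimeter is shifted by more than 15 mm (distance of meter from where it was at the start of the episode above 0.015 m).
It fails at once if the brush is shifted by more than 15 mm (distance of brush from where it was at the start of the episode above 0.015 m).
It fails at once if the label reel is shifted by more than 15 mm (distance of reel from where it was at the start of the episode above 0.015 m).
It fails at once if the driver is shifted by more than 15 mm (distance of pen from where it was at the start of the episode above 0.015 m).
It also fails if it takes over 61 s, if anything falls off the work surface, if the arm or the gripper's body presses on something with over 40 N, if the wrist force passes 120 N, or if a joint passes its speed limit or range.

## Working session

There is one attempt and no reset: what is moved stays moved. The work goes in short steps, Python scripts to look and compute and a tool call to move; the robot and the scene stay as the last step left them, time stands still between calls to the robot, and variables do not carry over. Pictures are saved under pics/ and viewed, about 8 in all and at most 12, crops included, and the job is handed in when it is done.

Besides the shell and the picture viewer there is one more tool, called after "Emit:" as name(argument=value, ...), one argument or row to a line, values as JSON. drive_tool: Moves the arm, as the interface text tells. Its arguments: {"type":"object","properties":{"motion":{"type":"array","items":{"type":"array"}}},"required":["motion"]}

```bash
ls; mkdir -p pics; cat > h.py <<'E'
import numpy as np, cv2
from scipy.spatial.transform import Rotation as R
from plant import manip
def pose():
    s=manip.state(); q=s["tool_rot"]; T=np.eye(4)
    T[:3,:3]=R.from_quat([q[1],q[2],q[3],q[0]]).as_matrix(); T[:3,3]=s["tool_pos"]; return T
def grab(n):
    P=pose(); f=manip.grab_frame(n)
    f["W"]=P@f["T_tool_cam"] if n=="wrist" else f["world_from_camera"]; return f
def ray(f,uv,z):
    K=np.array(f["camera_matrix"]); uv=np.atleast_2d(np.array(uv,float))
    d=np.c_[uv,np.ones(len(uv))]@np.linalg.inv(K).T@f["W"][:3,:3].T; o=f["W"][:3,3]
    return o+d*((z-o[2])/d[:,2])[:,None]
def cloud(f):
    h,w=f["range_z"].shape; u,v=np.meshgrid(np.arange(w),np.arange(h))
    p=np.stack([u,v,np.ones_like(u)],-1)@np.linalg.inv(np.array(f["camera_matrix"])).T*f["range_z"][...,None]
    return p@f["W"][:3,:3].T+f["W"][:3,3]
E
python3 - <<'E'
from h import *
s=manip.state(); print({k:np.round(v,3) for k,v in s.items()}, manip.pinch_z)
print(pose().round(3))
a=grab("top");b=grab("scene")
cv2.imwrite("pics/top.png",a["img"]);cv2.imwrite("pics/scene.png",b["img"])
np.savez("top.npz",**{k:a[k] for k in("img","range_z","camera_matrix","W")})
np.savez("scene.npz",**{k:b[k] for k in("img","range_z","camera_matrix","W")})
print(a["W"].round(3),b["W"].round(3))
E
```

```text
pics
{'time': np.float64(0.0), 'joint_pos': array([-1.407,  0.053,  1.614, -0.   ,  1.476, -0.119]), 'joint_vel': array([-0.   , -0.   ,  0.002,  0.001, -0.001, -0.001]), 'joint_efforts': array([-2.0000e-03, -3.9368e+01, -3.7018e+01, -0.0000e+00,  7.0000e-03,
        0.0000e+00]), 'tool_pos': array([ 0.174, -0.6  ,  0.23 ]), 'tool_rot': array([ 0.566, -0.565,  0.425, -0.424]), 'contact_force': array([-0.707, -1.164,  0.146]), 'ft_torque': array([-0.039,  0.082,  0.022]), 'gripper_width': np.float64(0.996)} -0.0187
[[ 0.279 -0.     0.96   0.174]
 [-0.96   0.002  0.279 -0.6  ]
 [-0.002 -1.     0.     0.23 ]
 [ 0.     0.     0.     1.   ]]
[[-0.018 -0.983  0.181  0.319]
 [-1.     0.018 -0.003 -0.072]
 [-0.    -0.181 -0.984  1.385]
 [ 0.     0.     0.     1.   ]] [[-0.468 -0.521  0.714 -0.36 ]
 [-0.884  0.286 -0.371  0.385]
 [-0.011 -0.804 -0.595  0.914]
 [ 0.     0.     0.     1.   ]]
```

View pics/top.png

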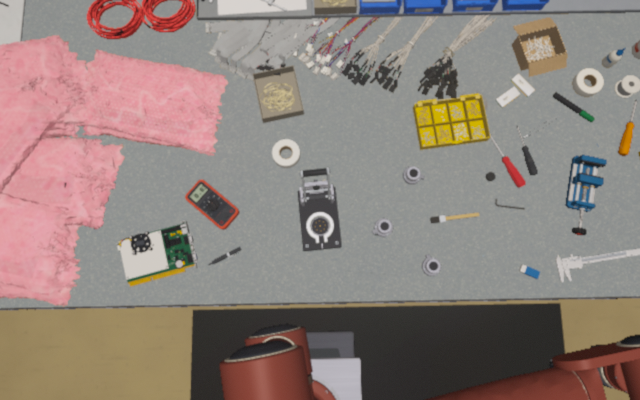

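View pics/scene.png

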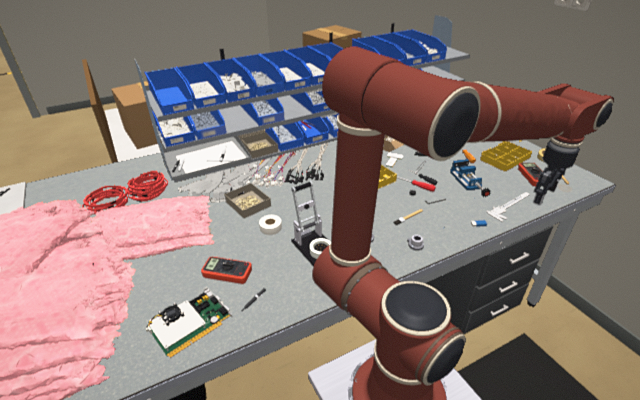

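The image shows three sensor look-alikes in the top view: A (413,175), B (383,228) and C (432,266). Image left is world +y, so B is farthest left and fits the description. The jig collar is at about (319,226) with the frame hinge above it in the image. I'll confirm B in an enlarged crop and measure.

```bash
python3 - <<'E'
from h import *
f=dict(np.load("top.npz")); im=f["img"]
c=cv2.resize(im[155:285,285:455],None,fx=4.6,fy=4.6,interpolation=cv2.INTER_CUBIC)
cv2.imwrite("pics/crop.png",c[:600,:800])
P=cloud(f)
for n,(u,v) in dict(A=(413,175),B=(383,228),C=(432,266)).items():
    Q=P[v-16:v+17,u-16:u+17].reshape(-1,3); 
    b=Q[(Q[:,2]>.028)&(Q[:,2]<.04)]; fl=Q[(Q[:,2]>.007)&(Q[:,2]<.04)]
    print(n,ray(f,(u,v),.034).round(3),b.mean(0).round(4),len(b),fl.min(0).round(3),fl.max(0).round(3))
Q=P[165:255,290:350].reshape(-1,3)
r=Q[(Q[:,2]>.033)&(Q[:,2]<.045)]; print("rim",r.mean(0),r.min(0),r.max(0),len(r))
m=Q[(Q[:,2]>.010)&(Q[:,2]<.022)]; rect=cv2.minAreaRect(m[:,:2].astype(np.float32)); print("base",rect,m.min(0),m.max(0))
h=Q[Q[:,2]>.15]; print("frame",h.mean(0),h.min(0),h.max(0))
E
```

```text
A [[ 0.626 -0.317  0.034]] [ 0.6329 -0.3182  0.0335] 139 [ 0.586 -0.36   0.007] [ 0.657 -0.287  0.04 ]
B [[ 0.483 -0.23   0.034]] [ 0.4904 -0.2346  0.0334] 143 [ 0.454 -0.266  0.007] [ 0.513 -0.191  0.04 ]
C [[ 0.381 -0.354  0.034]] [ 0.383  -0.3577  0.0336] 143 [ 0.359 -0.405  0.007] [ 0.416 -0.327  0.04 ]
rim [ 0.49566331 -0.06386721  0.03805539] [ 0.45142354 -0.09946886  0.0332407 ] [ 0.58673194 -0.01686252  0.04479507] 360
base ((0.5518457889556885, -0.056475892663002014), (0.24241414666175842, 0.11142948269844055), 8.1658353805542) [ 0.43035172 -0.11904724  0.01002293] [0.66422986 0.01589005 0.02193794]
frame [ 0.5665892  -0.05657925  0.30398282] [ 0.31887194 -0.08825169  0.15018076] [ 0.60881574 -0.01969309  1.38537663]
```

View pics/crop.png

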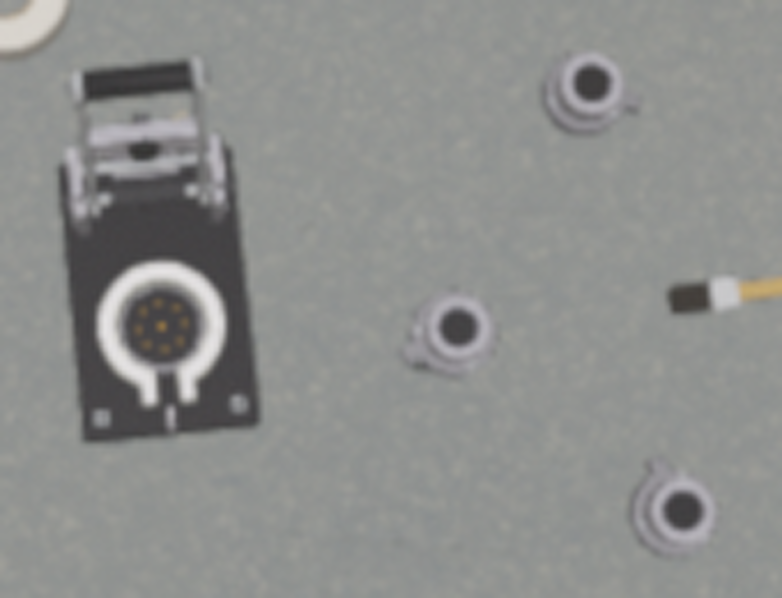

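The crop confirms B at crop (459,327), which is top-view (385,226). It is upright at about (0.490, -0.235), with its lug pointing left and down at crop (412,352). The jig's front faces the robot with a yaw of about 5°. Next I go above B.

Emit:
drive_tool(
  motion=[
    [[-0.62, 0, 0.95], [0, 0, 0], -1],
    [[-0.62, 0, 0.95], [0, 0, 0], -1],
    [[-0.62, 0, 0.95], [0, 0, 0], -1],
    [[-0.62, 0, 0.95], [0, 0, 0], -1],
    [[-0.62, 0, 0.95], [0, 0, 0], -1],
    [[-0.62, 0, 0.95], [0, 0, 0], -1],
    [[-0.62, 0, 0.95], [0, 0, 0], -1],
    [[-0.62, 0, 0.95], [0, 0, 0], -1],
    [[-0.62, 0, 0.95], [0, 0, 0], -1],
    [[-0.62, 0, 0.95], [0, 0, 0], -1],
    [[-0.62, 0, 0.95], [0, 0, 0], -1],
    [[-0.62, 0, 0.95], [0, 0, 0], -1],
  ],
)

```text
time: 1.3
tool_pos: [0.3966, -0.3408, 0.2308]
tool_rot: [0.566, -0.565, 0.425, -0.424]
contact_force: [0.1, -0.5, -0.5]
gripper_width: 1.002
```

Emit:
drive_tool(
  motion=[
    [[-0.62, 0, 0.95], [0, 0, 0], -1],
    [[-0.62, 0, 0.95], [0, 0, 0], -1],
    [[-0.62, 0, 0.95], [0, 0, 0], -1],
    [[-0.62, 0, 0.95], [0, 0, 0], -1],
    [[-0.62, 0, 0.95], [0, 0, 0], -1],
    [[0, 0, 0], [0, 1, 0], -1],
    [[0, 0, 0], [0, 1, 0], -1],
    [[0, 0, 0], [0, 1, 0], -1],
    [[0, 0, 0], [0, 1, 0], -1],
    [[0, 0, 0], [0, 1, 0], -1],
    [[0, 0, 0], [0, 1, 0], -1],
    [[0, 0, 0], [0, 1, 0], -1],
  ],
)

```text
time: 2.5
tool_pos: [0.4883, -0.2343, 0.2307]
tool_rot: [0.41, -0.411, 0.576, -0.575]
contact_force: [-1.4, 0.0, 0.0]
gripper_width: 0.999
```

Emit:
drive_tool(
  motion=[
    [[0, 0, 0], [0, 1, 0], -1],
    [[0, 0, 0], [0, 1, 0], -1],
    [[0, 0, 0], [0, 1, 0], -1],
    [[0, 0, 0], [0, 1, 0], -1],
    [[0, 0, 0], [0, 1, 0], -1],
    [[0, 0, 0], [0, 1, 0], -1],
    [[0, 0, 0], [0, 0, 0], -1],
    [[0, 0, 0], [0, 0, 0], -1],
  ],
)

```text
time: 3.3
tool_pos: [0.4884, -0.2343, 0.2309]
tool_rot: [0.249, -0.25, 0.662, -0.661]
contact_force: [0.3, 0.1, 0.1]
gripper_width: 1.003
```

```bash
python3 - <<'E'
from h import *
f=grab("wrist"); t=grab("top"); cv2.imwrite("pics/w1.png",f["img"])
np.savez("w1.npz",**{k:f[k] for k in("img","range_z","camera_matrix","W")})
print(pose().round(4), f["W"].round(3), manip.state()["joint_pos"])
P=cloud(f); Q=P.reshape(-1,3); 
b=Q[(Q[:,2]>.030)&(Q[:,2]<.037)&(np.hypot(Q[:,0]-.49,Q[:,1]+.235)<.04)]
print(b.mean(0),b.min(0),b.max(0),len(b))
E
```

```text
[[-7.516e-01 -3.000e-04  6.596e-01  4.885e-01]
 [-6.596e-01  2.000e-04 -7.516e-01 -2.344e-01]
 [ 1.000e-04 -1.000e+00 -4.000e-04  2.311e-01]
 [ 0.000e+00  0.000e+00  0.000e+00  1.000e+00]] [[-0.752 -0.625 -0.209  0.543]
 [-0.66   0.713  0.239 -0.295]
 [-0.     0.318 -0.948  0.374]
 [ 0.     0.     0.     1.   ]] [-5.84756161e-01 -1.46489442e-01  1.80582081e+00  1.40102353e-05
  1.48263817e+00  1.83650157e+00]
[ 0.49033467 -0.23245823  0.03464282] [ 0.47248287 -0.24980935  0.03001373] [ 0.5075843  -0.21402985  0.03685369] 756
```

View pics/w1.png

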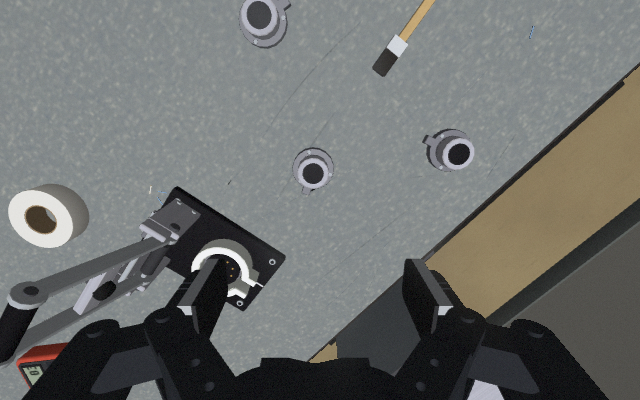

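B is in the middle at (313,174), and its lug is below-left at about (305,190). The jig collar is at (222,268) with the keyway at lower right, about (250,280). The brush is clear of the grip. Next I measure the lug and keyway angles from depth.

```bash
python3 - <<'E'
from h import *
f=dict(np.load("w1.npz")); P=cloud(f)
c=np.array([.490,-.232])
d=P[...,:2]-c; r=np.hypot(d[...,0],d[...,1])
m=(r>.0275)&(r<.033)&(P[...,2]>.006)&(P[...,2]<.018)
q=d[m]; v,u=np.nonzero(m); print("lug",m.sum(),q.mean(0),np.degrees(np.arctan2(*q.mean(0)[::-1])),u.mean(),v.mean(), np.degrees(np.arctan2(q[:,1],q[:,0])).round(0)[:40])
fl=P[(r<.03)&(P[...,2]>.009)&(P[...,2]<.0145)&(r>.019)]; 
(x,y),rr=cv2.minEnclosingCircle(fl[np.hypot(*(fl[:,:2]-c).T)<.0265][:,:2].astype(np.float32)); print("flange",x,y,rr)
# top camera lug cross-check & collar
t=grab("top");Pt=cloud(t)
for n,p in(("top",Pt),("w",P)):
    z=p[...,2]; m=(np.hypot(p[...,0]-.485,p[...,1]+.064)<.05)&(z>.036)&(z<.045)
    q=p[m]; (x,y),rr=cv2.minEnclosingCircle(q[:,:2].astype(np.float32)); print(n,"rim",q.mean(0),q.min(0),q.max(0),x,y,rr,len(q))
    m=(np.hypot(p[...,0]-.5,p[...,1]+.064)<.14)&(z>.010)&(z<.020); q=p[m]
    print("base",cv2.minAreaRect(q[:,:2].astype(np.float32)),len(q))
# white collar ring in top image by colour at rim plane
hsv=cv2.cvtColor(t["img"],cv2.COLOR_BGR2HSV)
w=((hsv[...,1]<40)&(hsv[...,2]>190)).astype(np.uint8); w[:205]=0;w[255:]=0;w[:,:295]=0;w[:,345:]=0
cs,_=cv2.findContours(w,0,1); c0=max(cs,key=cv2.contourArea); pts=ray(t,c0[:,0],.04)[:,:2]
print("topcol",cv2.minEnclosingCircle(pts.astype(np.float32)),pts.min(0),pts.max(0))
E
```

```text
lug 35 [-0.01224073  0.02752988] 113.97156916034056 305.48571428571427 191.68571428571428 [104. 106. 105. 107. 109. 111. 114. 116. 106. 108. 110. 112. 115. 117.
 119. 122. 107. 109. 111. 113. 115. 118. 120. 122. 110. 112. 114. 116.
 118. 120. 123. 117. 119. 121. 123.]
flange 0.48981747031211853 -0.23122112452983856 0.02577398531138897
top rim [ 0.49367563 -0.06373715  0.03957016] [ 0.45141276 -0.09829139  0.03601711] [ 0.52904571 -0.02929221  0.04480361] 0.4898782968521118 -0.0645633265376091 0.040283456444740295 257
base ((0.5164024829864502, -0.062053974717855453), (0.16645565629005432, 0.10391092300415039), 4.7116899490356445) 1279
w rim [ 0.49267665 -0.07384303  0.04021307] [ 0.44985171 -0.09742619  0.03600135] [ 0.53000195 -0.03867609  0.04271982] 0.48932069540023804 -0.06304025650024414 0.04119584336876869 907
base ((0.5198761820793152, -0.1025581881403923), (0.1659592241048813, 0.19187401235103607), 5.303128719329834) 4282
topcol ((0.48844507336616516, -0.06340693682432175), 0.04049360007047653) [ 0.44890355 -0.09811701] [ 0.52843777 -0.0293474 ]
```

Emit:
drive_tool(
  motion=[
    [[-0.11, 1, -0.03], [0, 0, 0], -1],
    [[0, 1, 0], [0, 0, 0], -1],
    [[0, 1, 0], [0, 0, 0], -1],
    [[0, 1, 0], [0, 0, 0], -1],
    [[0, 1, 0], [0, 0, 0], -1],
    [[0, 1, 0], [0, 0, 0], -1],
    [[0, 1, 0], [0, 0, 0], -1],
    [[0, 0.7, 0], [0, 0, 0], -1],
    [[0, 0.5, 0], [0, 0, 0], -1],
    [[0, 0.5, 0], [0, 0, 0], -1],
    [[0, 0, 0], [0, 0, 0], -1],
    [[0, 0, 0], [0, 0, 0], -1],
  ],
)

```text
time: 4.65
tool_pos: [0.4905, -0.2323, 0.0142]
tool_rot: [-0.249, 0.249, -0.662, 0.662]
contact_force: [0.4, -1.0, -0.2]
gripper_width: 0.995
```

Emit:
drive_tool(
  motion=[
    [[0, 0, 0], [0, 0, 0], 1],
    [[0, 0, 0], [0, 0, 0], 1],
    [[0, 0, 0], [0, 0, 0], 1],
    [[0, 0, 0], [0, 0, 0], 1],
    [[0, 0, 0], [0, 0, 0], 1],
    [[0, 0, 0], [0, 0, 0], 1],
    [[0, 0, 0], [0, 0, 0], 1],
    [[0, 0, 0], [0, 0, 0], 1],
    [[0, 0, 0], [0, 0, 0], 1],
    [[0, 0, 0], [0, 0, 0], 1],
    [[0, 0, 0], [0, 0, 0], 1],
    [[0, 0, 0], [0, 0, 0], 1],
  ],
)

```text
time: 5.85
tool_pos: [0.4909, -0.2325, 0.0148]
tool_rot: [-0.249, 0.248, -0.661, 0.662]
contact_force: [-0.5, 0.9, 6.3]
gripper_width: 0.39
```

Emit:
drive_tool(
  motion=[
    [[0, -0.4, 0], [0, 0, 0], 1],
    [[0, -1, 0], [0, 0, 0], 1],
    [[0, -1, 0], [0, 0, 0], 1],
    [[0, -1, 0], [0, 0, 0], 1],
    [[0, -1, 0], [0, 0, 0], 1],
    [[0, -0.6, 0], [0, 0, 0], 1],
    [[0, 0, 0], [0, -1, 0], 1],
    [[0, 0, 0], [0, -1, 0], 1],
    [[0, 0, 0], [0, -1, 0], 1],
    [[0, 0, 0], [0, -1, 0], 1],
  ],
)

```text
time: 6.85
tool_pos: [0.4895, -0.2317, 0.138]
tool_rot: [0.361, -0.361, 0.609, -0.607]
contact_force: [0.1, 0.2, -1.2]
gripper_width: 0.39
```

```bash
python3 - <<'E'
from h import *
s=manip.state();print(s["tool_pos"],s["contact_force"],s["gripper_width"]); T=pose()
print("tool x ang",np.degrees(np.arctan2(T[1,0],T[0,0])), "units to collar",(T[:3,:3].T@(np.array([.494,-.064,.14])-T[:3,3])/.025).round(2))
f=grab("wrist"); cv2.imwrite("pics/w2.png",f["img"])
E
```

```text
[ 0.489473   -0.23165029  0.13797526] [ 0.13710586  0.23547201 -1.23395986] 0.3904252757598037
tool x ang -118.59021004048334 units to collar [-5.97 -0.07 -3.05]
```

View pics/w2.png

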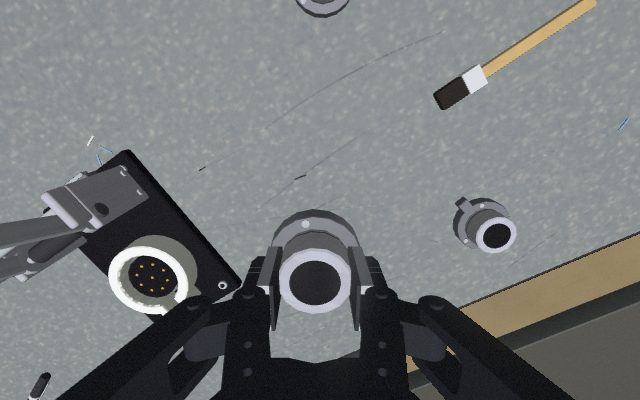

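The sensor hangs centred between the pads at (315,280) with a weight reading of 1.2 N. The collar is at (150,280) with its keyway at lower right. I'll fit the collar and the jig's yaw from this view.

```bash
python3 - <<'E'
from h import *
f=grab("wrist"); P=cloud(f); z=P[...,2]; u=np.arange(640)[None]+0*z
hsv=cv2.cvtColor(f["img"],cv2.COLOR_BGR2HSV)
w=((hsv[...,1]<45)&(hsv[...,2]>200)&(u<205)&(z>.036)&(z<.046)).astype(np.uint8); w[:225]=0
cs,hi=cv2.findContours(w,cv2.RETR_CCOMP,cv2.CHAIN_APPROX_NONE)
for c,h in sorted(zip(cs,hi[0]),key=lambda t:-len(t[0]))[:3]: print(len(c),h[3],cv2.boundingRect(c))
from scipy.optimize import least_squares
c=max(cs,key=len); p=ray(f,c[:,0],.04)[:,:2]
r=np.hypot(*(p-[.494,-.064]).T)
for lo,hi_ in((.031,.042),(.020,.031)):
    q=p[(r>lo)&(r<hi_)]
    s=least_squares(lambda x:np.hypot(q[:,0]-x[0],q[:,1]-x[1])-x[2],[.494,-.064,.03],loss="soft_l1",f_scale=.0005); print(lo,s.x.round(4),len(q))
b=P[(z>.012)&(z<.0185)&(np.hypot(P[...,0]-.5,P[...,1]+.064)<.14)&(u<250)]
H,_,_=np.histogram2d(b[:,0],b[:,1],bins=(60,60))
# right edge of the base (jig -y side): line fit of min y per x bin
e=np.array([[x,b[(abs(b[:,0]-x)<.002)][:,1].min()] for x in np.arange(.47,.57,.004)])
k=cv2.fitLine(e.astype(np.float32),cv2.DIST_HUBER,0,.01,.01).ravel(); print("edge yaw",np.degrees(np.arctan2(k[1]/k[0],1)),k)
fr=e[0]; n=np.array([-k[1],k[0]])*np.sign(k[0]); print("edge->collar dist (52)", n@(s.x[:2]-k[2:]))
# index line: white on base
w=((hsv[...,1]<45)&(hsv[...,2]>150)&(z>.012)&(z<.0185)&(u<215)); v,uu=np.nonzero(w); print(len(v),P[w].mean(0) if len(v) else 0)
E
```

```text
366 -1 (108, 246, 80, 69)
4 0 (177, 277, 3, 3)
4 0 (181, 274, 3, 3)
0.031 [ 0.4942 -0.0611  0.0353] 205
0.02 [ 0.4939 -0.0612  0.0273] 161
edge yaw 4.865524 [ 0.99639654  0.08481739  0.5236     -0.11110247]
edge->collar dist (52) 0.05226032710610694
6 [0.42573274 0.18589162 0.01220129]
```

```bash
python3 - <<'E'
from h import *
f=grab("wrist"); P=cloud(f); T=pose(); z=P[...,2]
v,u=np.mgrid[:400,:640]
m=(abs(u-315)<60)&(v>190)&(v<330)
print(np.histogram(z[m],bins=np.arange(.10,.18,.005)))
hsv=cv2.cvtColor(f["img"],cv2.COLOR_BGR2HSV)
w=(m&(hsv[...,2]>170)&(abs(u-315)<42)&(v>240)).astype(np.uint8)
cs,_=cv2.findContours(w,0,1); c=max(cs,key=len); el=cv2.fitEllipse(cv2.convexHull(c)); print(el)
zt=np.median(z[w>0]); print("top z",zt,T[2,3])
p=ray(f,el[0],zt)[0]; print(p,"in tool mm",(T[:3,:3].T@(p-T[:3,3])*1000).round(2))
q=P[(w>0)&(abs(z-zt)<.004)]; print((T[:3,:3].T@(np.r_[(q.min(0)+q.max(0))/2]-T[:3,3])*1000).round(2),q.max(0)-q.min(0))
# tilt via plane fit
A=np.c_[q[:,:2]-q[:,:2].mean(0),np.ones(len(q))]; print("tilt",np.linalg.lstsq(A,q[:,2],rcond=None)[0])
E
```

```text
(array([   0,    0,    0,    0,    2,  220,  381, 1314,  388,  500,  581,
       4259,  351,  369,  387]), array([0.1  , 0.105, 0.11 , 0.115, 0.12 , 0.125, 0.13 , 0.135, 0.14 ,
       0.145, 0.15 , 0.155, 0.16 , 0.165, 0.17 , 0.175]))
((314.5740051269531, 280.7361755371094), (65.32308197021484, 73.98880004882812), 89.75761413574219)
top z 0.157781425511201 0.13812386220685194
[ 0.49028328 -0.23161566  0.15778143] in tool mm [ -0.44 -19.66   0.46]
[ -0.5  -19.44  -0.51] [0.03608741 0.03503665 0.00407513]
tilt [-0.00233502  0.00400111  0.15778046]
```

Emit:
drive_tool(
  motion=[
    [[-0.87, 0, -0.44], [0, 0, 0], 1],
    [[-0.87, 0, -0.44], [0, 0, 0], 1],
    [[-0.87, 0, -0.44], [0, 0, 0], 1],
    [[-0.87, 0, -0.44], [0, 0, 0], 1],
    [[-0.87, 0, -0.44], [0, 0, 0], 1],
    [[-0.86, 0, -0.45], [0, 0, 0], 1],
    [[-0.86, 0, -0.45], [0, 0, 0], 1],
    [[0, 0, 0], [0, -1, 0], 1],
    [[0, 0, 0], [0, -1, 0], 1],
    [[0, 0, 0], [0, -1, 0], 1],
    [[0, 0, 0], [0, -1, 0], 1],
    [[0, 0, 0], [0, -1, 0], 1],
  ],
)

```text
time: 8.2
tool_pos: [0.495, -0.0616, 0.1385]
tool_rot: [0.483, -0.484, 0.516, -0.516]
contact_force: [0.0, 0.9, -0.6]
gripper_width: 0.39
```

Emit:
drive_tool(
  motion=[
    [[0, 0, 0], [0, -1, 0], 1],
    [[0, 0, 0], [0, -1, 0], 1],
    [[0, 0, 0], [0, -1, 0], 1],
    [[0, 0, 0], [0, -1, 0], 1],
    [[0, 0, 0], [0, -1, 0], 1],
    [[0, 0, 0], [0, -0.16, 0], 1],
    [[0, 0, 0], [0, 0, 0], 1],
    [[0, 0, 0], [0, 0, 0], 1],
  ],
)

```text
time: 9.0
tool_pos: [0.4952, -0.0617, 0.1387]
tool_rot: [-0.586, 0.586, -0.396, 0.396]
contact_force: [0.2, 0.6, -1.7]
gripper_width: 0.391
```

```bash
python3 - <<'E'
from h import *
s=manip.state(); T=pose(); print(s["time"],s["tool_pos"],s["contact_force"],s["gripper_width"])
print("x ang",np.degrees(np.arctan2(T[1,0],T[0,0])),"target -67.8; units",(T[:3,:3].T@(np.array([.494,-.0612,.06])-T[:3,3])/.025).round(3))
f=grab("wrist"); b=grab("scene")
im=np.hstack([f["img"],b["img"][150:350,200:400].repeat(2,0).repeat(2,1)])
cv2.imwrite("pics/w3.png",cv2.resize(im,(800,308)))
E
```

```text
9.0 [ 0.49524076 -0.06174023  0.13869648] [ 0.23964053  0.55915099 -1.7241862 ] 0.39070503702333825
x ang -68.09883858806161 target -67.8; units [-0.038  3.148 -0.037]
```

View pics/w3.png

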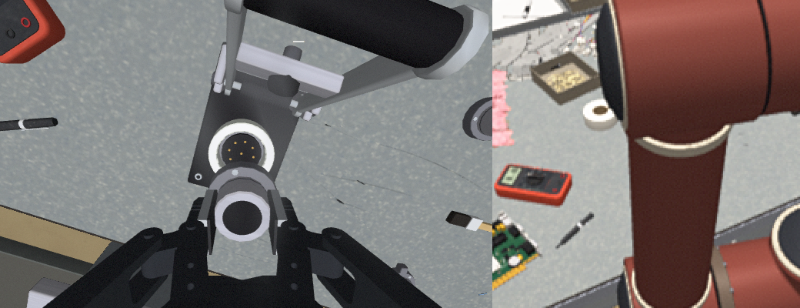

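The wrist camera offset puts it right in front of the open frame: the handle is at (370,30) and very near. Descending like this could hit the frame. I'll set the sensor back on the free bench spot, turn the open gripper 130° about it, and regrip so the camera side faces away.

Emit:
drive_tool(
  motion=[
    [[0.88, 0, -0.39], [0, 0, 0], 1],
    [[0.88, 0, -0.39], [0, 0, 0], 1],
    [[0.88, 0, -0.39], [0, 0, 0], 1],
    [[0.88, 0, -0.39], [0, 0, 0], 1],
    [[0.88, 0, -0.38], [0, 0, 0], 1],
    [[0.88, 0, -0.38], [0, 0, 0], 1],
    [[0.88, 0, -0.38], [0, 0, 0], 1],
    [[0, 1, 0], [0, 0, 0], 1],
    [[0, 1, 0], [0, 0, 0], 1],
    [[0, 1, 0], [0, 0, 0], 1],
    [[0, 1, 0], [0, 0, 0], 1],
    [[0, 0.5, 0], [0, 0, 0], 1],
  ],
)

```text
time: 10.3
tool_pos: [0.489, -0.229, 0.0238]
tool_rot: [-0.586, 0.586, -0.397, 0.394]
contact_force: [-0.6, -0.5, -1.2]
gripper_width: 0.39
```

Emit:
drive_tool(
  motion=[
    [[0, 0.27, 0], [0, 0, 0], 1],
    [[0, 0.15, 0], [0, 0, 0], 1],
    [[0, 0.05, 0], [0, 0, 0], 1],
    [[0, 0, 0], [0, 0, 0], 1],
    [[0, 0, 0], [0, 0, 0], 1],
  ],
)

```text
time: 10.8
tool_pos: [0.4911, -0.2303, 0.0156]
tool_rot: [0.586, -0.586, 0.395, -0.396]
contact_force: [-0.2, 0.2, -1.2]
gripper_width: 0.388
```

Emit:
drive_tool(
  motion=[
    [[0, 0.04, 0], [0, 0, 0], 1],
    [[0, 0, 0], [0, 0, 0], -1],
    [[0, 0, 0], [0, 0, 0], -1],
    [[0, 0, 0], [0, 0, 0], -1],
    [[0, 0, 0], [0, 0, 0], -1],
    [[0, 0, 0], [0, 0, 0], -1],
    [[0, 0, 0], [0, 0, 0], -1],
    [[0, 0, 0], [0, 0, 0], -1],
    [[0, -0.07, 0], [0, -1, 0], -1],
    [[0, 0, 0], [0, -1, 0], -1],
    [[0, 0, 0], [0, -1, 0], -1],
    [[0, 0, 0], [0, -1, 0], -1],
  ],
)

```text
time: 12.0
tool_pos: [0.4905, -0.2298, 0.0153]
tool_rot: [0.646, -0.646, 0.286, -0.286]
contact_force: [0.2, 0.1, -0.4]
gripper_width: 0.995
```

Emit:
drive_tool(
  motion=[
    [[0, 0, 0], [0, -1, 0], -1],
    [[0, 0, 0], [0, -1, 0], -1],
    [[0, 0, 0], [0, -1, 0], -1],
    [[0, 0, 0], [0, -1, 0], -1],
    [[0, 0, 0], [0, -1, 0], -1],
    [[0, 0, 0], [0, -1, 0], -1],
    [[0, 0, 0], [0, -1, 0], -1],
    [[0, 0, 0], [0, -1, 0], -1],
    [[0, 0, 0], [0, -1, 0], -1],
    [[0, 0, 0], [0, -1, 0], -1],
    [[0, 0, 0], [0, -1, 0], -1],
    [[0, 0, 0], [0, -1, 0], -1],
  ],
)

```text
time: 13.2
tool_pos: [0.4904, -0.2299, 0.0153]
tool_rot: [0.703, -0.703, -0.075, 0.075]
contact_force: [-0.2, -1.0, 0.3]
gripper_width: 0.999
```

Emit:
drive_tool(
  motion=[
    [[0, 0, 0], [0, -1, 0], -1],
    [[0, 0, 0], [0, -1, 0], -1],
    [[0, 0, 0], [0, -1, 0], -1],
    [[0, 0, 0], [0, -1, 0], -1],
    [[0, 0, 0], [0, -1, 0], -1],
    [[0, 0, 0], [0, -1, 0], -1],
    [[0, 0, 0], [0, -1, 0], -1],
    [[0, 0, 0], [0, -1, 0], -1],
    [[0, 0, 0], [0, -1, 0], -1],
    [[0, 0, 0], [0, -1, 0], -1],
    [[0, 0, 0], [0, 0, 0], -1],
    [[0, 0, 0], [0, 0, 0], -1],
  ],
)

```text
time: 14.4
tool_pos: [0.4904, -0.2298, 0.0153]
tool_rot: [0.606, -0.606, -0.364, 0.364]
contact_force: [0.1, -1.0, -0.6]
gripper_width: 0.997
```

```bash
python3 - <<'E'
from h import *
s=manip.state(); T=pose(); print(s["time"],s["tool_pos"],s["contact_force"],s["gripper_width"],s["joint_pos"].round(2) if hasattr(s["joint_pos"],"round") else s["joint_pos"])
print("x ang",np.degrees(np.arctan2(T[1,0],T[0,0])))
f=grab("wrist"); P=cloud(f); z=P[...,2]
c=T[:2,3]
for _ in range(2):
    r=np.hypot(P[...,0]-c[0],P[...,1]-c[1])
    q=P[(r<.022)&(z>.030)&(z<.038)]; c=(q[:,:2].min(0)+q[:,:2].max(0))/2
print("body",c,np.ptp(q,0),len(q)); print("in tool mm",(T[:3,:3].T@(np.r_[c,.034]-T[:3,3])*1000).round(1))
d=P[...,:2]-c; r=np.hypot(d[...,0],d[...,1])
a=np.degrees(np.arctan2(d[...,1],d[...,0]))%360
m=(r>.0275)&(r<.033)&(z>.006)&(z<.018)
v,u=np.nonzero(m); print("lug?",m.sum(),np.histogram(a[m],bins=np.arange(0,361,10))[0], a[m&(a>160)&(a<210)].mean())
cv2.imwrite("pics/w4.png",f["img"])
E
```

```text
14.4 [ 0.4904398  -0.22984249  0.01527892] [ 0.1159291  -1.00790118 -0.58661585] 0.9972783988429537 [-0.58  0.1   1.96  0.    1.09 -1.66]
x ang 61.8977334476475
body [ 0.49064686 -0.23034503] [0.03661338 0.0355033  0.00666198] 4094
in tool mm [ -0.3 -18.7  -0.4]
lug? 252 [  0   0   0   0   0   0   0   0   0   0   0   0   0   0   0   0   0  85
 124  43   0   0   0   0   0   0   0   0   0   0   0   0   0   0   0   0] 183.5319126432279
```

View pics/w4.png

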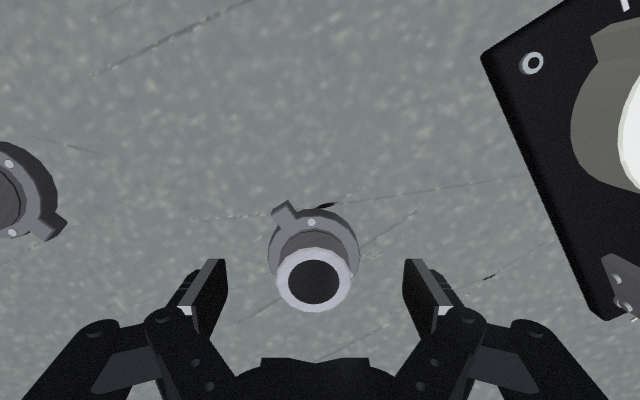

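The sensor stands upright at (313,285), centred between the fingers. Its lug is visible at (285,212), at 183.5–184.6°, as planned. Next I grip and carry it back.

Emit:
drive_tool(
  motion=[
    [[0, -0.04, 0], [0, 0, 0], -1],
    [[0, 0, 0], [0, 0, 0], 1],
    [[0, 0, 0], [0, 0, 0], 1],
    [[0, 0, 0], [0, 0, 0], 1],
    [[0, 0, 0], [0, 0, 0], 1],
    [[0, 0, 0], [0, 0, 0], 1],
    [[0, 0, 0], [0, 0, 0], 1],
    [[0, 0, 0], [0, 0, 0], 1],
    [[0, 0, 0], [0, 0, 0], 1],
    [[0, 0, 0], [0, 0, 0], 1],
  ],
)

```text
time: 15.45
tool_pos: [0.4908, -0.23, 0.0167]
tool_rot: [-0.606, 0.606, 0.364, -0.364]
contact_force: [0.1, 1.2, 3.4]
gripper_width: 0.392
```

```bash
python3 - <<'E'
from h import *
T=pose(); print(T[:3,3],manip.state()["contact_force"],"units",(T[:3,:3].T@(np.array([.494,-.0612,.085])-T[:3,3])/.025).round(3))
E
```

```text
[ 0.49081695 -0.23004234  0.0167086 ] [0.06436526 1.23792764 3.40282727] units [ 6.023 -2.735  3.056]
```

Emit:
drive_tool(
  motion=[
    [[0, -0.74, 0], [0, 0, 0], 1],
    [[0, -1, 0], [0, 0, 0], 1],
    [[0, -1, 0], [0, 0, 0], 1],
    [[0.86, 0, 0.43], [0, 0, 0], 1],
    [[0.86, 0, 0.43], [0, 0, 0], 1],
    [[0.86, 0, 0.44], [0, 0, 0], 1],
    [[0.86, 0, 0.44], [0, 0, 0], 1],
    [[0.86, 0, 0.44], [0, 0, 0], 1],
    [[0.86, 0, 0.44], [0, 0, 0], 1],
    [[0.86, 0, 0.44], [0, 0, 0], 1],
    [[0, 0, 0], [0, 0, 0], 1],
    [[0, 0, 0], [0, 0, 0], 1],
  ],
)

```text
time: 16.65
tool_pos: [0.4928, -0.0607, 0.0839]
tool_rot: [0.606, -0.606, -0.364, 0.365]
contact_force: [0.3, 0.6, -1.2]
gripper_width: 0.388
```

```bash
python3 - <<'E'
from h import *
s=manip.state(); T=pose(); print(s["time"],s["tool_pos"],s["contact_force"],"xang",np.degrees(np.arctan2(T[1,0],T[0,0])))
f=grab("wrist"); P=cloud(f); z=P[...,2]; v,u=np.mgrid[:400,:640]
cv2.imwrite("pics/w5.png",f["img"])
np.savez("w5.npz",**{k:f[k] for k in("img","range_z","camera_matrix","W")})
c=T[:2,3]; zt=T[2,3]+.0177
for _ in range(2):
    r=np.hypot(P[...,0]-c[0],P[...,1]-c[1]); q=P[(r<.022)&(abs(z-zt)<.004)]; c=(q[:,:2].min(0)+q[:,:2].max(0))/2
print("sensor",c,np.median(q[:,2]),np.ptp(q,0))
d=P[...,:2]-c; r=np.hypot(d[...,0],d[...,1]); a=np.degrees(np.arctan2(d[...,1],d[...,0]))%360
zf=zt-.022; m=(r>.0275)&(r<.033)&(abs(z-zf)<.003); print("lug",m.sum(),a[m].mean(),a[m].min(),a[m].max())
# collar: rim points
m=(abs(z-.040)<.002)&(np.hypot(P[...,0]-.494,P[...,1]+.0612)<.046); q=P[m]; print("rim",len(q),q.min(0),q.max(0))
rr=np.hypot(q[:,0]-.494,q[:,1]+.0612); aa=np.degrees(np.arctan2(q[:,1]+.0612,q[:,0]-.494))%360
print(np.histogram(aa,bins=np.arange(0,361,10))[0])
E
```

```text
16.65 [ 0.49282333 -0.06070318  0.0839446 ] [ 0.33986747  0.55657412 -1.18739464] xang 62.072564492649946
sensor [ 0.49276116 -0.05882932] 0.10199945855137191 [0.03688885 0.04266024 0.00798318]
lug 218 187.8200916453764 178.47057054893398 200.10630170697476
rim 2579 [ 0.44887876 -0.09679937  0.03801255] [ 0.52219208 -0.02537539  0.04198866]
[  0   0   0   3  58  92 113 111 119 119 125 128 122 129 131 130 248 106
   0 166 196  75  99 115 102  71  21   0   0   0   0   0   0   0   0   0]
```

View pics/w5.png

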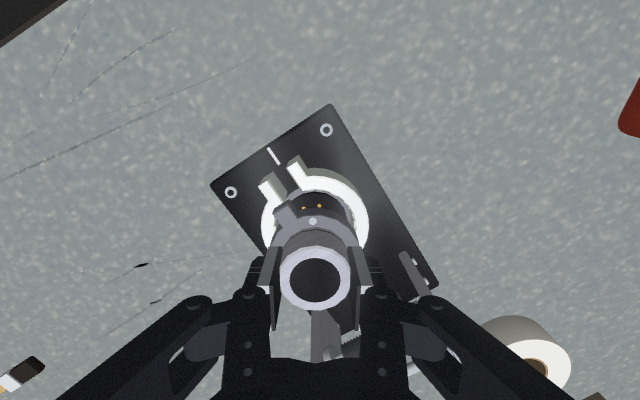

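The held sensor is at (315,278) with its lug at (287,215). It points at the keyway gap between the arms at (270,185) and (297,170). Next I compute the exact offsets.

```bash
python3 - <<'E'
from h import *
from scipy.optimize import least_squares
f=dict(np.load("w5.npz")); P=cloud(f); z=P[...,2]; v,u=np.mgrid[:400,:640]
hsv=cv2.cvtColor(f["img"],cv2.COLOR_BGR2HSV)
w=((hsv[...,2]>170)&(abs(u-315)<42)&(v>240)&(v<318)&(abs(z-.102)<.004)).astype(np.uint8)
cs,_=cv2.findContours(w,0,1); el=cv2.fitEllipse(cv2.convexHull(max(cs,key=len))); 
c=ray(f,el[0],.102)[0,:2]; print("sensor",c,el)
d=P[...,:2]-c; r=np.hypot(d[...,0],d[...,1]); a=np.degrees(np.arctan2(d[...,1],d[...,0]))%360
m=(r>.0275)&(r<.0325)&(abs(z-.080)<.003); print("lug",m.sum(),a[m].mean(),a[m].min(),a[m].max(), c+d[m].mean(0))
# flange circle from far edge
m=(r>.0195)&(r<.0265)&(abs(z-.080)<.002); e=d[m]; print("flange r",np.percentile(np.hypot(*e.T),[1,50,99]))
wh=((hsv[...,1]<50)&(hsv[...,2]>200)&(abs(z-.040)<.003)&(np.hypot(P[...,0]-.494,P[...,1]+.0612)<.05)).astype(np.uint8)
cs,_=cv2.findContours(wh,0,cv2.CHAIN_APPROX_NONE); k=max(cs,key=len); p=ray(f,k[:,0],.04)[:,:2]
rr=np.hypot(*(p-[.494,-.0612]).T); q=p[(rr>.0325)&(rr<.0385)]
s=least_squares(lambda x:np.hypot(q[:,0]-x[0],q[:,1]-x[1])-.036,[.494,-.061],loss="soft_l1",f_scale=.0005)
print("collar",s.x,len(q),abs(s.fun).mean())
# keyway: white points beyond outer radius, in jig coords
J=R.from_euler("z",4.87,degrees=True).as_matrix()[:2,:2]
j=(P[wh>0][:,:2]-s.x)@J; arms=j[(j[:,0]<-.0385)]; print("arms y: left",np.percentile(arms[arms[:,1]>0][:,1],[2,98]),"right",np.percentile(arms[arms[:,1]<0][:,1],[2,98]))
T=None
E
```

```text
sensor [ 0.49221618 -0.06009909] ((314.43096923828125, 277.76885986328125), (64.57530975341797, 73.18423461914062), 89.24966430664062)
lug 195 185.62080399108288 175.8117356340697 196.1693245226378 [ 0.4624662  -0.06303558]
flange r [0.01956261 0.02222874 0.02615917]
collar [ 0.49362162 -0.06175701] 120 0.00037439326093204175
arms y: left [0.00865498 0.01554553] right [-0.01363248 -0.00713697]
```

Emit:
drive_tool(
  motion=[
    [[-0.02, 0, -0.07], [0, 0.12, 0], 1],
    [[0, 0.4, 0], [0, 0, 0], 1],
    [[0, 0.4, 0], [0, 0, 0], 1],
    [[0, 0.2, 0], [0, 0, 0], 1],
    [[0, 0.1, 0], [0, 0, 0], 1],
    [[0, 0.1, 0], [0, 0, 0], 1],
    [[0, 0, 0], [0, 0, 0], 1],
  ],
)

```text
time: 17.4
tool_pos: [0.4947, -0.0623, 0.0545]
tool_rot: [0.608, -0.608, -0.361, 0.361]
contact_force: [0.4, -0.4, -1.4]
gripper_width: 0.387
```

Emit:
drive_tool(
  motion=[
    [[0, 0.08, 0], [0, 0, 0], 1],
    [[0, 0.08, 0], [0, 0, 0], 1],
    [[0, 0, 0], [0, 0, 0], 1],
  ],
)

```text
time: 17.7
tool_pos: [0.4949, -0.0621, 0.0536]
tool_rot: [0.608, -0.607, -0.361, 0.362]
contact_force: [-10.3, 3.5, 16.2]
gripper_width: 0.387
```

Contact pushes the tool toward -x and slightly +y, so I back off, shift that way, and try again.

Emit:
drive_tool(
  motion=[
    [[0, -0.12, 0], [0, 0, 0], 1],
    [[-0.01, 0, 0.05], [0, 0, 0], 1],
    [[0, 0, 0], [0, 0, 0], 1],
    [[0, 0.06, 0], [0, 0, 0], 1],
    [[0, 0.06, 0], [0, 0, 0], 1],
    [[0, 0, 0], [0, 0, 0], 1],
  ],
)

```text
time: 18.3
tool_pos: [0.4932, -0.0618, 0.0501]
tool_rot: [0.608, -0.608, -0.361, 0.361]
contact_force: [0.3, 0.4, -0.6]
gripper_width: 0.388
```

Emit:
drive_tool(
  motion=[
    [[0, 0.05, 0], [0, 0, 0], 1],
    [[0, 0.03, 0], [0, 0, 0], 1],
    [[0, 0, 0], [0, 0, 0], 1],
  ],
)

```text
time: 18.6
tool_pos: [0.4936, -0.0619, 0.0487]
tool_rot: [0.608, -0.608, -0.361, 0.361]
contact_force: [-0.2, 0.0, -0.9]
gripper_width: 0.39
```

Emit:
drive_tool(
  motion=[
    [[0, 0.03, 0], [0, 0, 0], 1],
    [[0, 0, 0], [0, 0, 0], 1],
    [[0, 0, 0], [0, 0, 0], -0.3],
    [[0, 0, 0], [0, 0, 0], -0.3],
    [[0, 0, 0], [0, 0, 0], -0.3],
    [[0, 0, 0], [0, 0, 0], -0.3],
    [[0, 0, 0], [0, 0, 0], -0.3],
    [[0, 0, 0], [0, 0, 0], -0.3],
  ],
)

```text
time: 19.4
tool_pos: [0.4937, -0.0619, 0.0481]
tool_rot: [-0.608, 0.608, 0.361, -0.361]
contact_force: [-0.4, -0.2, 0.9]
gripper_width: 0.645
```

Emit:
drive_tool(
  motion=[
    [[0, -0.3, 0], [0, 0, 0], -0.3],
    [[0, -0.7, 0], [0, 0, 0], -0.3],
    [[0, -1, 0], [0, 0, 0], -0.3],
    [[0, -1, 0], [0, 0, 0], -0.3],
    [[0, 0, 0], [0, 0, 0], -0.3],
  ],
)

```text
time: 19.9
tool_pos: [0.4966, -0.0627, 0.1279]
tool_rot: [-0.606, 0.61, 0.363, -0.359]
contact_force: [-0.1, -0.5, 0.8]
gripper_width: 0.646
```

```bash
python3 - <<'E'
from h import *
s=manip.state(); T=pose(); print(s["time"],s["tool_pos"],s["gripper_width"],"xang",np.degrees(np.arctan2(T[1,0],T[0,0])))
f=grab("wrist"); P=cloud(f); z=P[...,2]
cv2.imwrite("pics/w6.png",f["img"])
np.savez("w6.npz",**{k:f[k] for k in("img","range_z","camera_matrix","W")})
c=np.array([.4935,-.0615])
for _ in range(2):
    r=np.hypot(P[...,0]-c[0],P[...,1]-c[1]); q=P[(r<.021)&(z>.06)&(z<.072)]; c=(q[:,:2].min(0)+q[:,:2].max(0))/2
print("sensor top",c,np.median(q[:,2]),np.ptp(q,0))
m=(r>.0195)&(r<.0235)&(abs(z-.044)<.004); print("flange z",np.median(z[m]),m.sum())
d=P[...,:2]-c; a=np.degrees(np.arctan2(d[...,1],d[...,0]))%360
m=(r>.0275)&(r<.0325)&(z>.0425)&(z<.048); print("lug",m.sum(),a[m].mean(),z[m].mean())
m=(r>.031)&(r<.035)&(z>.036)&(z<.0425); print("rim z",np.median(z[m]))
E
```

```text
19.9 [ 0.49657235 -0.0627204   0.12793181] 0.645829147584552 xang 61.406375654588246
sensor top [ 0.49412046 -0.06204504] 0.06653274167887846 [0.03567848 0.03556483 0.00864627]
flange z 0.04460257635505205 554
lug 91 179.60142700336013 0.044316717432787436
rim z 0.04062421918863465
```

View pics/w6.png

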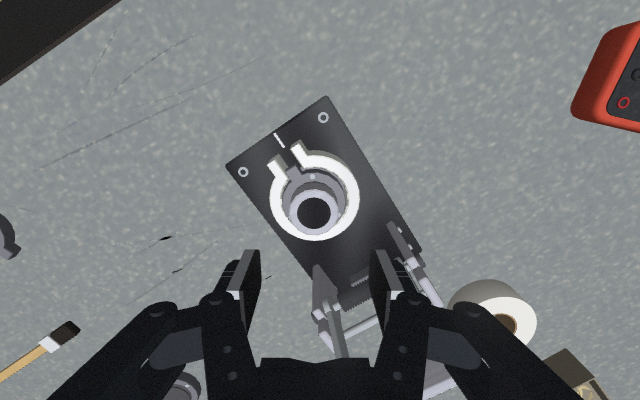

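The image shows the sensor seated at (313,212) with its lug in the keyway gap at (290,175). Depth puts the flange 4.0 mm above the rim, as it should be at rest. Next is the handle: I'll locate it in the top view and check the arm's reach for tilting along with the swing.

```bash
python3 - <<'E'
from h import *
from scipy.optimize import least_squares
s=manip.state(); q=s["joint_pos"]; p=s["tool_pos"]
D=[(.053,1.6135,.6247,.2305),(-.1465,1.8058,.5417,.2311),(.10,1.96,.5416,.0153),(q[1],q[2],np.hypot(p[0],p[1]),p[2])]
print(D[3],q)
fun=lambda x:np.ravel([(x[0]*np.sin(a)+x[1]*np.sin(a+b)-r+x[3], x[0]*np.cos(a)+x[1]*np.cos(a+b)+x[2]-z) for a,b,r,z in D])
o=least_squares(fun,[.44,.44,.1,0]); print(o.x,abs(o.fun).max())
f=grab("top"); print("handle by top eye", ray(f,(314.8,172.2),.210))
P=cloud(f); Q=P[160:185,300:332].reshape(-1,3); h=Q[(Q[:,2]>.195)&(Q[:,2]<.225)]; print("top handle",len(h),h.mean(0),h.min(0),h.max(0))
c=np.array([.4940,-.0618]); J=R.from_euler("z",4.87,degrees=True).as_matrix()[:2,:2]; hh=c+J@[.105,0]; print("model",hh)
T=pose(); print("units",(T[:3,:3].T@(np.r_[hh,.26]-T[:3,3])/.025).round(2)); print(T[:3,:3].round(3))
E
```

```text
(np.float64(-0.16679098997772848), np.float64(2.0046818106914177), np.float64(0.4992306647221989), np.float64(0.12570888988982556)) [-2.74461683e-01 -1.66790990e-01  2.00468181e+00 -1.17228362e-05
  1.29847583e+00 -1.34619408e+00]
[ 0.36417717  0.59358621 -0.07450533 -0.00335793] 0.017895670938027755
handle by top eye [[ 0.59665703 -0.05469311  0.21      ]]
top handle 192 [ 0.59804678 -0.05644077  0.2109638 ] [ 0.58978041 -0.08825525  0.19918261] [ 0.60896499 -0.01989829  0.21775912]
model [ 0.59862094 -0.052886  ]
units [ 2.32 -5.44 -3.5 ]
[[ 0.479  0.002 -0.878]
 [ 0.878 -0.     0.479]
 [ 0.    -1.    -0.002]]
```

```bash
python3 - <<'E'
from h import *
from scipy.optimize import least_squares
s=manip.state(); q=s["joint_pos"]; p=s["tool_pos"]; d=.0745
D=[(.053,1.6135,.6247,.2305),(-.1465,1.8058,.5417,.2311),(.10,1.96,.5416,.0153),(q[1],q[2],np.hypot(p[0],p[1]),p[2])]
fun=lambda x:np.ravel([(x[0]*np.sin(a)+x[1]*np.sin(a+b)-np.sqrt(r*r-d*d), x[0]*np.cos(a)+x[1]*np.cos(a+b)+x[2]-z) for a,b,r,z in D])
o=least_squares(fun,[.44,.44,.1]); print(o.x,abs(o.fun).max(),p); L1,L2,h=o.x
# planar wrist reach: H-L3=h ; guess L3
for L3 in (.22,.27,.32):
  for r,z,t in((.60,.186,0),(.433,.055,0),(.433-.0,.06,20),(.433,.06,30),(.433,.06,40)):
    t=np.radians(t); R0=np.sqrt(r*r-d*d)-L3*np.sin(t); Z=z+L3*np.cos(t)-(h+L3)
    D2=R0**2+Z**2; c=(D2-L1**2-L2**2)/(2*L1*L2)
    if abs(c)>1: print(L3,r,t,"no",c); continue
    q3=np.arccos(c); q2=np.arctan2(R0,Z)-np.arctan2(L2*np.sin(q3),L1+L2*np.cos(q3)); print(L3,r,round(np.degrees(t)),"q2 %.2f q3 %.2f q5 %.2f"%(q2,q3,np.pi-t-q2-q3))
E
```

```text
[ 0.36771378  0.58488531 -0.08000726] 0.018553234919846506 [ 0.49411223 -0.06205088  0.12385221]
0.22 0.6 0 q2 0.05 q3 1.69 q5 1.40
0.22 0.433 0 q2 -0.33 q3 2.27 q5 1.20
0.22 0.433 20 q2 -0.59 q3 2.47 q5 0.91
0.22 0.433 30 q2 -0.73 q3 2.58 q5 0.76
0.22 0.433 40 q2 -0.87 q3 2.70 q5 0.61
0.27 0.6 0 q2 0.05 q3 1.69 q5 1.40
0.27 0.433 0 q2 -0.33 q3 2.27 q5 1.20
0.27 0.433 20 q2 -0.66 q3 2.52 q5 0.93
0.27 0.433 30 q2 -0.85 q3 2.66 q5 0.81
0.27 0.433 40 q2 -1.08 q3 2.81 q5 0.70
0.32 0.6 0 q2 0.05 q3 1.69 q5 1.40
0.32 0.433 0 q2 -0.33 q3 2.27 q5 1.20
0.32 0.433 20 q2 -0.74 q3 2.57 q5 0.96
0.32 0.433 30 q2 -1.00 q3 2.75 q5 0.87
0.32 0.433 40 q2 -1.43 q3 2.98 q5 0.89
```

Emit:
drive_tool(
  motion=[
    [[0, -0.46, 0], [0, 0.94, 0], -1],
    [[0, -0.46, 0], [0, 0.94, 0], -1],
    [[0, -0.46, 0], [0, 0.94, 0], -1],
    [[0, -0.46, 0], [0, 0.94, 0], -1],
    [[0, -0.46, 0], [0, 0.94, 0], -1],
    [[0, -0.46, 0], [0, 0.94, 0], -1],
    [[0, -0.46, 0], [0, 0.94, 0], -1],
    [[0, -0.46, 0], [0, 0.94, 0], -1],
    [[0, -0.46, 0], [0, 0.94, 0], -1],
    [[0, -0.46, 0], [0, 0.94, 0], -1],
    [[0, -0.46, 0], [0, 0.94, 0], -1],
    [[0, -0.46, 0], [0, 0.94, 0], -1],
  ],
)

```text
time: 21.2
tool_pos: [0.4929, -0.0617, 0.2594]
tool_rot: [0.707, -0.706, -0.028, 0.031]
contact_force: [-0.0, -0.9, -0.0]
gripper_width: 1.002
```

```bash
python3 - <<'E'
from h import *
s=manip.state(); T=pose(); print(s["time"],s["joint_pos"]); print(T.round(4),np.degrees(np.arctan2(T[1,0],T[0,0])))
print("units to handle",(T[:3,:3].T@(np.array([.5986,-.053,.26])-T[:3,3])/.025).round(2))
E
```

```text
21.2 [-2.74538142e-01 -2.74105314e-01  1.86769920e+00 -3.36645236e-05
  1.55150159e+00 -3.58436226e-01]
[[ 9.965e-01 -3.400e-03 -8.380e-02  4.929e-01]
 [ 8.380e-02  9.000e-04  9.965e-01 -6.170e-02]
 [-3.300e-03 -1.000e+00  1.200e-03  2.594e-01]
 [ 0.000e+00  0.000e+00  0.000e+00  1.000e+00]] 4.807159665242644
units to handle [ 4.24 -0.04 -0.01]
```

Emit:
drive_tool(
  motion=[
    [[1, 0, 0], [0, 0, 0], -1],
    [[1, 0, 0], [0, 0, 0], -1],
    [[1, 0, 0], [0, 0, 0], -1],
    [[1, 0, 0], [0, 0, 0], -1],
    [[1, 0, 0], [0, 0, 0], -1],
    [[0.13, 0, 0], [0, 0, 1], -1],
    [[0, 0, 0], [0, 0, 1], -1],
    [[0, 0, 0], [0, 0, 1], -1],
    [[0, 0, 0], [0, 0, 1], -1],
    [[0, 0, 0], [0, 0, 1], -1],
    [[0, 0, 0], [0, 0, 1], -1],
    [[0, 0, 0], [0, 0, 0], -1],
  ],
)

```text
time: 22.4
tool_pos: [0.6213, -0.0505, 0.2564]
tool_rot: [-0.674, 0.689, -0.155, -0.215]
contact_force: [1.1, -0.2, -0.6]
gripper_width: 0.999
```

```bash
python3 - <<'E'
from h import *
s=manip.state(); T=pose(); print(s["time"],s["joint_pos"]); print(T.round(4))
f=grab("wrist"); P=cloud(f); z=P[...,2]
cv2.imwrite("pics/w7.png",f["img"])
m=(z>.19)&(z<.225)&(abs(P[...,0]-.6)<.03)&(abs(P[...,1]+.053)<.05); q=P[m]; print("wrist handle",len(q))
if len(q):
    print(q.mean(0),q.min(0),q.max(0)); k=m&(f["img"].max(-1)<70); q=P[k]; print("black",len(q),q.mean(0),q.min(0),q.max(0))
print("handle mm in tool",(T[:3,:3].T@(np.array([.5986,-.053,.205])-T[:3,3])*1000).round(1))
E
```

```text
22.4 [-0.1478233   0.37833835  1.26017198 -0.12971547  2.0182272  -0.26147062]
[[ 0.8593 -0.504  -0.0877  0.6213]
 [ 0.0765 -0.0429  0.9961 -0.0505]
 [-0.5058 -0.8627  0.0017  0.2564]
 [ 0.      0.      0.      1.    ]]
wrist handle 2387
[ 0.60091005 -0.04821537  0.21098269] [ 0.5855382  -0.08540725  0.1900118 ] [ 0.61097201 -0.01593129  0.21696209]
black 1677 [ 0.60144423 -0.05017044  0.21147817] [ 0.59061688 -0.08060751  0.20304918] [ 0.60880163 -0.01593129  0.21509318]
handle mm in tool [ 6.3 55.9 -0.6]
```

View pics/w7.png

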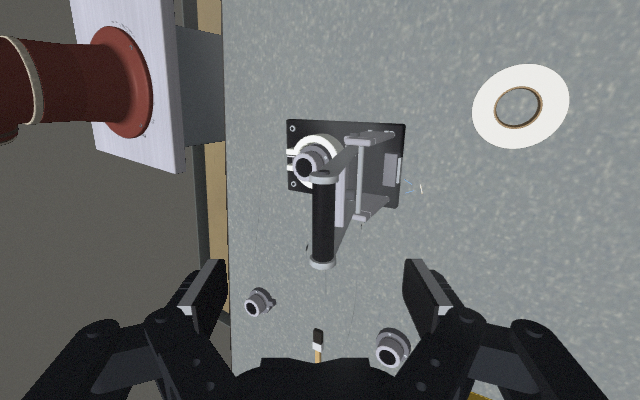

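The black handle bar is at (323,222), centred between the open fingers, with the sensor seated at about (305,165). Next I approach along the fingers and grip it.

Emit:
drive_tool(
  motion=[
    [[0.25, 0.5, 0.05], [0, 0, 0], -1],
    [[0, 0.8, 0], [0, 0, 0], -1],
    [[0, 0.8, 0], [0, 0, 0], -1],
    [[0, 0.5, 0], [0, 0, 0], -1],
    [[0, 0.2, 0], [0, 0, 0], -1],
    [[0, 0, 0], [0, 0, 0], -1],
  ],
)

```text
time: 23.05
tool_pos: [0.5912, -0.052, 0.197]
tool_rot: [-0.674, 0.69, -0.153, -0.213]
contact_force: [1.1, -0.6, 0.3]
gripper_width: 0.997
```

Emit:
drive_tool(
  motion=[
    [[0, 0, 0], [0, 0, 0], 1],
    [[0, 0, 0], [0, 0, 0], 1],
    [[0, 0, 0], [0, 0, 0], 1],
    [[0, 0, 0], [0, 0, 0], 1],
    [[0, 0, 0], [0, 0, 0], 1],
    [[0, 0, 0], [0, 0, 0], 1],
    [[0, 0, 0], [0, 0, 0], 1],
    [[0, 0, 0], [0, 0, 0], 1],
    [[0, 0, 0], [0, 0, 0], 1],
    [[0, 0, 0], [0, 0, 0], 1],
    [[0, 0, 0], [0, 0, 0], 1],
  ],
)

```text
time: 24.15
tool_pos: [0.5921, -0.0521, 0.1977]
tool_rot: [-0.674, 0.69, -0.153, -0.212]
contact_force: [3.2, 0.7, 2.5]
gripper_width: 0.147
```

```bash
cat > traj.py <<'E'
from h import *
# plan: bar on circle about hinge, tool tilt phi(t) (deg, fingers toward -x positive); prints rows in tool units
import sys
c=np.array([.4940,-.0618]); yaw=np.radians(4.87)
Rz=R.from_rotvec([0,0,yaw]).as_matrix()
def bar(th):  # frame angle rad (0 open), jig coords
    a=th-np.radians(15); return np.array([.070-.135*np.sin(a),0,.075+.135*np.cos(a)])
def toj(p): return Rz.T@(p-np.r_[c,0])
if __name__=="__main__":
    T=pose(); s=manip.state(); print(s["time"],toj(T[:3,3]).round(4),s["contact_force"],s["gripper_width"])
    Y=Rz.T@T[:3,1]; phi=np.degrees(np.arctan2(-Y[0],-Y[2])); print("phi",phi)
    print("bar(0)",bar(0).round(4),"flush",bar(1.84).round(4),"offset",((T[:3,:3].T@(Rz@(bar(0))+np.r_[c,0]-T[:3,3]))*1000).round(1))
E
python3 traj.py
```

```text
24.15 [0.0986 0.0013 0.1977] [3.16645153 0.71766312 2.47926741] 0.14689730067434476
phi 29.954906273351458
bar(0) [0.1049 0.     0.2054] flush [-0.065  0.     0.074] offset [ 1.7 -9.9 -1.3]
```

Gripped: opening 0.147, consistent with 16 mm after the gripper's small offset. I'll work out the swing rows along the arc with a gentle tool tilt.

```bash
cat > plan.py <<'E'
from traj import *
def rows(th1,phi1,n,b=.0095,th0=None):
    T=pose(); p=toj(T[:3,3]); Y=Rz.T@T[:3,1]; phi=np.arctan2(-Y[0],-Y[2])
    bb=p-b*Y; th0=np.arctan2(.070-bb[0],bb[2]-.075)+np.radians(15) if th0 is None else th0
    s=manip.state(); print("t",s["time"],"th0",round(th0,3),"phi",np.degrees(phi).round(1),"radius",np.hypot(bb[0]-.07,bb[2]-.075).round(4),"y",p[1].round(4),"F",np.round(s["contact_force"],1),"q",np.round(s["joint_pos"],2))
    xz=p[[0,2]]; out=[]
    for k in range(1,n+1):
        th=th0+(th1-th0)*k/n; f1=phi+(np.radians(phi1)-phi)*k/n
        f0=phi+(np.radians(phi1)-phi)*(k-1)/n
        t=bar(th)[[0,2]]+b*np.array([-np.sin(f1),-np.cos(f1)])
        d=t-xz; xz=t
        x=d@[np.cos(f0),-np.sin(f0)]; y=d@[-np.sin(f0),-np.cos(f0)]
        out.append([round(x/.025,2),round(y/.025,2),round(np.degrees(f1-f0)/5,2)])
    print(out)
if __name__=="__main__": a=list(map(float,sys.argv[1:])); rows(a[0],a[1],int(a[2]))
E
python3 plan.py 0.65 18 11
```

```text
t 24.15 th0 0.013 phi 30.0 radius 0.1351 y 0.0013 F [3.2 0.7 2.5] q [-0.16  0.34  1.4  -0.13  1.9  -0.25]
[[np.float64(-0.29), np.float64(0.1), np.float64(-0.22)], [np.float64(-0.29), np.float64(0.1), np.float64(-0.22)], [np.float64(-0.28), np.float64(0.12), np.float64(-0.22)], [np.float64(-0.28), np.float64(0.13), np.float64(-0.22)], [np.float64(-0.27), np.float64(0.14), np.float64(-0.22)], [np.float64(-0.27), np.float64(0.15), np.float64(-0.22)], [np.float64(-0.26), np.float64(0.16), np.float64(-0.22)], [np.float64(-0.26), np.float64(0.17), np.float64(-0.22)], [np.float64(-0.25), np.float64(0.18), np.float64(-0.22)], [np.float64(-0.24), np.float64(0.19), np.float64(-0.22)], [np.float64(-0.23), np.float64(0.2), np.float64(-0.22)]]
```

Emit:
drive_tool(
  motion=[
    [[-0.29, 0.1, 0], [0, 0, -0.22], 1],
    [[-0.29, 0.1, 0], [0, 0, -0.22], 1],
    [[-0.28, 0.12, 0], [0, 0, -0.22], 1],
    [[-0.28, 0.13, 0], [0, 0, -0.22], 1],
    [[-0.27, 0.14, 0], [0, 0, -0.22], 1],
    [[-0.27, 0.15, 0], [0, 0, -0.22], 1],
    [[-0.26, 0.16, 0], [0, 0, -0.22], 1],
    [[-0.26, 0.17, 0], [0, 0, -0.22], 1],
    [[-0.25, 0.18, 0], [0, 0, -0.22], 1],
    [[-0.24, 0.19, 0], [0, 0, -0.22], 1],
    [[-0.23, 0.2, 0], [0, 0, -0.22], 1],
    [[0, 0, 0], [0, 0, 0], 1],
  ],
)

```text
time: 25.35
tool_pos: [0.5093, -0.0592, 0.1918]
tool_rot: [-0.693, 0.703, -0.079, -0.14]
contact_force: [2.1, 1.7, 6.2]
gripper_width: 0.15
```

```bash
python3 plan.py 1.25 6 11 | sed 's/np.float64//g'
```

```text
t 25.35 th0 0.651 phi 17.8 radius 0.136 y 0.0013 F [2.1 1.7 6.2] q [-0.21  0.02  1.73 -0.09  1.68 -0.3 ]
[[(-0.19), (0.23), (-0.21)], [(-0.21), (0.2), (-0.21)], [(-0.2), (0.21), (-0.21)], [(-0.19), (0.22), (-0.21)], [(-0.18), (0.22), (-0.21)], [(-0.17), (0.23), (-0.21)], [(-0.17), (0.24), (-0.21)], [(-0.16), (0.24), (-0.21)], [(-0.15), (0.25), (-0.21)], [(-0.14), (0.25), (-0.21)], [(-0.13), (0.26), (-0.21)]]
```

Emit:
drive_tool(
  motion=[
    [[-0.2, 0.22, 0], [0, 0, -0.21], 1],
    [[-0.21, 0.2, 0], [0, 0, -0.21], 1],
    [[-0.2, 0.21, 0], [0, 0, -0.21], 1],
    [[-0.19, 0.22, 0], [0, 0, -0.21], 1],
    [[-0.18, 0.22, 0], [0, 0, -0.21], 1],
    [[-0.17, 0.23, 0], [0, 0, -0.21], 1],
    [[-0.17, 0.24, 0], [0, 0, -0.21], 1],
    [[-0.16, 0.24, 0], [0, 0, -0.21], 1],
    [[-0.15, 0.25, 0], [0, 0, -0.21], 1],
    [[-0.14, 0.25, 0], [0, 0, -0.21], 1],
    [[-0.13, 0.26, 0], [0, 0, -0.21], 1],
    [[0, 0, 0], [0, 0, 0], 1],
  ],
)

```text
time: 26.55
tool_pos: [0.4496, -0.0644, 0.1386]
tool_rot: [-0.704, 0.707, -0.008, -0.069]
contact_force: [4.9, 0.9, 1.7]
gripper_width: 0.144
```

```bash
python3 plan.py 1.70 -4 9 | sed 's/np.float64//g'; python3 - <<'E'
from traj import *
f=grab("wrist"); P=cloud(f); J=(P-np.r_[c,0])@Rz; v,u=np.mgrid[:400,:640]
T=pose(); t=toj(T[:3,3]); print(t)
# side bars: jig |y| 28..40, points between hinge and handle
m=(abs(J[...,1])>.026)&(abs(J[...,1])<.042)&(J[...,2]>.08)&(J[...,0]<.06)&(J[...,0]>-.09)
for sg in(1,-1):
    q=J[m&(np.sign(J[...,1])==sg)]; print(sg,len(q), q.min(0).round(3) if len(q) else "", q.max(0).round(3) if len(q) else "")
cv2.imwrite("pics/w8.png",f["img"]); g=grab("top"); cv2.imwrite("pics/t8.png",g["img"])
E
```

```text
t 26.55 th0 1.26 phi 6.3 radius 0.1349 y 0.0012 F [4.9 0.9 1.7] q [-0.28 -0.22  2.03 -0.04  1.43 -0.36]
[[(-0.11), (0.24), (-0.23)], [(-0.1), (0.24), (-0.23)], [(-0.09), (0.24), (-0.23)], [(-0.08), (0.25), (-0.23)], [(-0.08), (0.25), (-0.23)], [(-0.07), (0.25), (-0.23)], [(-0.06), (0.25), (-0.23)], [(-0.05), (0.26), (-0.23)], [(-0.05), (0.26), (-0.23)]]
[-0.04432614  0.00116941  0.13880401]
1 3898 [-0.053  0.026  0.08 ] [0.06  0.042 0.161]
-1 1824 [-0.052 -0.033  0.08 ] [ 0.06  -0.026  0.16 ]
```

Emit:
drive_tool(
  motion=[
    [[-0.11, 0.24, 0], [0, 0, -0.23], 1],
    [[-0.1, 0.24, 0], [0, 0, -0.23], 1],
    [[-0.09, 0.24, 0], [0, 0, -0.23], 1],
    [[-0.08, 0.25, 0], [0, 0, -0.23], 1],
    [[-0.08, 0.25, 0], [0, 0, -0.23], 1],
    [[-0.07, 0.25, 0], [0, 0, -0.23], 1],
    [[-0.06, 0.25, 0], [0, 0, -0.23], 1],
    [[-0.05, 0.26, 0], [0, 0, -0.23], 1],
    [[-0.05, 0.26, 0], [0, 0, -0.23], 1],
    [[0, 0, 0], [0, 0, 0], 1],
    [[0, 0, 0], [0, 0, 0], 1],
  ],
)

```text
time: 27.75
tool_pos: [0.4314, -0.0661, 0.0844]
tool_rot: [0.707, -0.705, -0.056, 0.005]
contact_force: [2.4, 2.9, 6.2]
gripper_width: 0.146
```

```bash
python3 plan.py 1.79 -4 3 | sed 's/np.float64//g'; python3 - <<'E'
from traj import *
f=grab("wrist"); P=cloud(f); J=(P-np.r_[c,0])@Rz
T=pose(); print(toj(T[:3,3]))
# top surfaces of the side bars near their ends / middle
for sg in(1,-1):
  for x0 in np.arange(-.07,.06,.02):
    m=(abs(J[...,0]-x0)<.004)&(sg*J[...,1]>.027)&(sg*J[...,1]<.04)&(J[...,2]>.06)&(J[...,2]<.12)
    if m.sum()>10: print(sg,x0.round(3),m.sum(),np.percentile(J[m][:,2],[50,90,97]).round(4))
cv2.imwrite("pics/w9.png",f["img"])
E
```

```text
t 27.75 th0 1.692 phi -4.1 radius 0.1347 y 0.001 F [2.4 2.9 6.2] q [-0.34 -0.34  2.22  0.03  1.2  -0.44]
[[(-0.05), (0.17), (0.01)], [(-0.03), (0.17), (0.01)], [(-0.02), (0.17), (0.01)]]
[-0.06273187  0.00102852  0.08439408]
1 -0.07 367 [0.1022 0.1058 0.1065]
1 -0.05 329 [0.1008 0.1023 0.1028]
1 -0.03 301 [0.0975 0.0991 0.0996]
1 -0.01 298 [0.0942 0.096  0.0964]
1 0.01 281 [0.0911 0.0926 0.0931]
1 0.03 224 [0.0879 0.0897 0.0902]
1 0.05 207 [0.085  0.0864 0.0868]
-1 -0.07 164 [0.104  0.1061 0.1067]
-1 0.01 138 [0.0916 0.0927 0.0932]
-1 0.03 264 [0.0854 0.0893 0.0898]
-1 0.05 246 [0.0824 0.0862 0.0866]
```

View pics/w9.png

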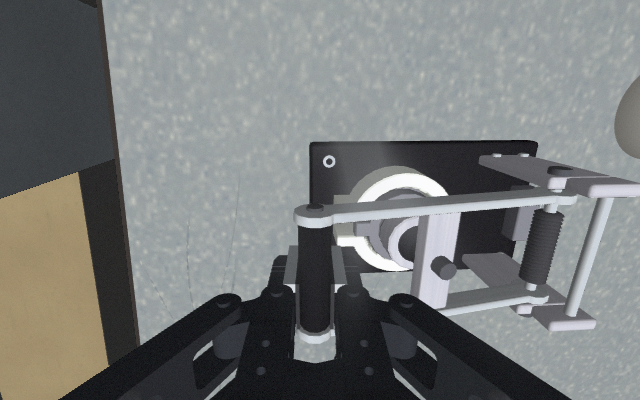

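The frame is nearly down. The bar is gripped at (315,270), the side bars run right to the hinge, and the sensor is visible under the bridge at (400,240). The depth slope of the side bars gives the frame angle directly: 1.671 rad now. I'll use it to close in.

Emit:
drive_tool(
  motion=[
    [[-0.05, 0.17, 0], [0, 0, 0], 1],
    [[-0.03, 0.17, 0], [0, 0, 0], 1],
    [[-0.02, 0.17, 0], [0, 0, 0], 1],
    [[0, 0, 0], [0, 0, 0], 1],
    [[0, 0, 0], [0, 0, 0], 1],
  ],
)

```text
time: 28.3
tool_pos: [0.4301, -0.0661, 0.0717]
tool_rot: [0.707, -0.705, -0.056, 0.006]
contact_force: [2.5, 2.7, 6.9]
gripper_width: 0.144
```

```bash
cat > ang.py <<'E'
from traj import *
s=manip.state(); T=pose(); t=toj(T[:3,3])
f=grab("wrist"); J=(cloud(f)-np.r_[c,0])@Rz; pts=[]; A=[]
for x0 in np.arange(-.05,.056,.01):
    m=(abs(J[...,0]-x0)<.004)&(J[...,1]>.027)&(J[...,1]<.04)&(J[...,2]>.06)&(J[...,2]<.12)
    if m.sum()>40: k=J[m]; pts.append([x0,np.percentile(k[:,2],95)])
pts=np.array(pts); k,b=np.polyfit(pts[:,0],pts[:,1],1); res=np.std(pts[:,1]-k*pts[:,0]-b)
# sensor: flange top vs collar rim, visible part
r=np.hypot(J[...,0],J[...,1]); z=J[...,2]
fl=(r>.0195)&(r<.0235)&(z>.034)&(z<.048)&(J[...,0]<-.005); rm=(r>.0305)&(r<.0345)&(z>.034)&(z<.044)&(J[...,1]>0)
print("t",s["time"],"tcp",t.round(4),"F",np.round(s["contact_force"],1),"w",round(s["gripper_width"],3))
print("theta",round(1.8326+np.arctan(k),4),"res",res.round(5),len(pts),"flange-rim mm",((np.median(z[fl])-np.median(z[rm]))*1000).round(2),fl.sum(),rm.sum())
E
python3 ang.py
```

```text
t 28.3 tcp [-0.064   0.0011  0.0717] F [2.5 2.7 6.9] w 0.144
theta 1.7637 res 8e-05 11 flange-rim mm 3.82 326 598
```

Emit:
drive_tool(
  motion=[
    [[-0.01, 0.12, 0], [0, 0, 0], 1],
    [[0, 0.12, 0], [0, 0, 0], 1],
    [[0, 0, 0], [0, 0, 0], 1],
    [[0, 0, 0], [0, 0, 0], 1],
  ],
)

```text
time: 28.75
tool_pos: [0.4298, -0.0663, 0.0657]
tool_rot: [0.707, -0.705, -0.055, 0.006]
contact_force: [1.0, 2.6, 8.4]
gripper_width: 0.147
```

```bash
python3 ang.py
```

```text
t 28.75 tcp [-0.0643  0.001   0.0657] F [1.  2.6 8.4] w 0.147
theta 1.807 res 9e-05 11 flange-rim mm 2.52 343 658
```

Emit:
drive_tool(
  motion=[
    [[0, 0.09, 0], [0, 0, 0], 1],
    [[0, 0.08, 0], [0, 0, 0], 1],
    [[0, 0, 0], [0, 0, 0], 1],
    [[0, 0, 0], [0, 0, 0], 1],
  ],
)

```text
time: 29.2
tool_pos: [0.4299, -0.0662, 0.062]
tool_rot: [0.707, -0.705, -0.055, 0.007]
contact_force: [-2.8, 3.3, 14.1]
gripper_width: 0.145
```

```bash
python3 ang.py
```

```text
t 29.2 tcp [-0.0643  0.001   0.062 ] F [-2.8  3.3 14.1] w 0.145
theta 1.8331 res 7e-05 11 flange-rim mm 0.71 364 654
```

Emit:
drive_tool(
  motion=[
    [[0, 0.05, 0], [0, 0, 0], 1],
    [[0, 0, 0], [0, 0, 0], 1],
    [[0, 0, 0], [0, 0, 0], 1],
    [[0, 0, 0], [0, 0, 0], 1],
  ],
)

```text
time: 29.65
tool_pos: [0.4299, -0.0662, 0.061]
tool_rot: [0.707, -0.705, -0.055, 0.007]
contact_force: [-4.9, 4.6, 16.2]
gripper_width: 0.147
```

```bash
python3 ang.py
```

```text
t 29.65 tcp [-0.0643  0.001   0.061 ] F [-4.9  4.6 16.2] w 0.147
theta 1.8416 res 6e-05 11 flange-rim mm 0.38 367 642
```

Frame angle is 1.842 and the flange is flush within about 0.4 mm. I'll hold for more than three seconds.

Emit:
drive_tool(
  motion=[
    [[0, 0, 0], [0, 0, 0], 1],
    [[0, 0, 0], [0, 0, 0], 1],
    [[0, 0, 0], [0, 0, 0], 1],
    [[0, 0, 0], [0, 0, 0], 1],
    [[0, 0, 0], [0, 0, 0], 1],
    [[0, 0, 0], [0, 0, 0], 1],
    [[0, 0, 0], [0, 0, 0], 1],
    [[0, 0, 0], [0, 0, 0], 1],
    [[0, 0, 0], [0, 0, 0], 1],
    [[0, 0, 0], [0, 0, 0], 1],
    [[0, 0, 0], [0, 0, 0], 1],
    [[0, 0, 0], [0, 0, 0], 1],
  ],
)

```text
time: 30.9
tool_pos: [0.4299, -0.0663, 0.061]
tool_rot: [0.707, -0.705, -0.055, 0.007]
contact_force: [-4.6, 3.4, 16.8]
gripper_width: 0.146
```

Emit:
drive_tool(
  motion=[
    [[0, 0, 0], [0, 0, 0], 1],
    [[0, 0, 0], [0, 0, 0], 1],
    [[0, 0, 0], [0, 0, 0], 1],
    [[0, 0, 0], [0, 0, 0], 1],
    [[0, 0, 0], [0, 0, 0], 1],
    [[0, 0, 0], [0, 0, 0], 1],
    [[0, 0, 0], [0, 0, 0], 1],
    [[0, 0, 0], [0, 0, 0], 1],
    [[0, 0, 0], [0, 0, 0], 1],
    [[0, 0, 0], [0, 0, 0], 1],
    [[0, 0, 0], [0, 0, 0], 1],
    [[0, 0, 0], [0, 0, 0], 1],
  ],
)

```text
time: 32.1
tool_pos: [0.4299, -0.0663, 0.061]
tool_rot: [0.707, -0.705, -0.055, 0.007]
contact_force: [-5.0, 4.5, 16.5]
gripper_width: 0.153
```

Emit:
drive_tool(
  motion=[
    [[0, 0, 0], [0, 0, 0], 1],
    [[0, 0, 0], [0, 0, 0], 1],
    [[0, 0, 0], [0, 0, 0], 1],
    [[0, 0, 0], [0, 0, 0], 1],
    [[0, 0, 0], [0, 0, 0], 1],
    [[0, 0, 0], [0, 0, 0], 1],
    [[0, 0, 0], [0, 0, 0], 1],
    [[0, 0, 0], [0, 0, 0], 1],
    [[0, 0, 0], [0, 0, 0], 1],
    [[0, 0, 0], [0, 0, 0], 1],
    [[0, 0, 0], [0, 0, 0], 1],
    [[0, 0, 0], [0, 0, 0], 1],
  ],
)

```text
time: 33.3
tool_pos: [0.4299, -0.0662, 0.061]
tool_rot: [0.707, -0.705, -0.055, 0.007]
contact_force: [-4.6, 4.8, 14.4]
gripper_width: 0.147
```

```bash
python3 ang.py; python3 - <<'E'
from h import *
a=cv2.imread("pics/top.png"); b=grab("top")["img"]; w=cv2.imread("pics/w9.png")
f=grab("wrist")["img"]; cv2.imwrite("pics/end.png",cv2.resize(np.hstack([f,b[100:300,170:490].repeat(2,0).repeat(2,1)]),(800,250)))
E
```

```text
t 33.3 tcp [-0.0642  0.001   0.061 ] F [-4.6  4.8 14.4] w 0.147
theta 1.839 res 6e-05 11 flange-rim mm 0.29 363 653
```

View pics/end.png

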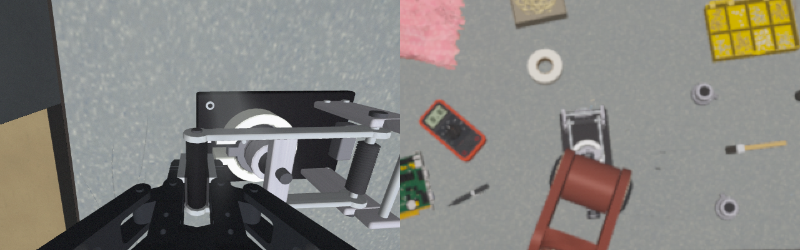

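The image shows the frame down flat on the sensor with the handle still gripped. The meter, pen, reel and brush look unmoved, so I'm handing in.

```bash
python3 -c "
from plant import manip
print(manip.job_done())"
```

```text
the job is handed in; nothing more can be done
None
```

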